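# Seat the disc in the pump housing, peel off the top cover and hold it ready

## Robot

A 6-joint arm with a two-finger parallel gripper is mounted at the origin on the work surface. World frame = base frame: x ahead of the robot, y to its left, z up, the work surface at z = 0. Lengths are in m, angles in rad, forces in N, time in s.
With the tool pointing down it reaches from about 0.35 to 0.775 m from the base axis. Payload 7.3 kg.
Tool frame: the origin (TCP) lies at the centre of the arm's flange, where the gripper is bolted on; the fingertips stand 178 mm ahead of it and the grasp point (between the pads) lies 159 mm ahead of it; z points along the fingers, y is the line along which they close (so a half turn about z gives the same grasp; the last joint's range is limited). The gripper opens to 92 mm and grips with 3 to 60 N. Pads are 19 mm wide; open, the fingers measure 130 mm over their backs; the gripper's body (75 mm by 190 mm) begins 47 mm behind the grasp point.
Start: joints at [1.12, 0.342, 1.524, -0, 1.275, -0.146], TCP at [0.158, 0.501, 0.405] pointing down, gripper open.
Joint ranges: [-2.53, 2.53], [-0.77, 2.02], [0.04, 2.7], [-1, 4.14], [0.28, 2.66], [-3.11, 3.11]. Speed limits (rad/s): [2.57, 2.57, 3.14, 3.14, 3.14, 3.14].

## Interface

Orientations are given as [roll, pitch, yaw] about the fixed x, y, z axes, in that order (R = Rz(yaw) Ry(pitch) Rx(roll)).
In Python, from cell import robot, camrig, hand_in gives the robot as it stands (robot), with the cameras (camrig) and the job as plain functions.
- The arm moves only by the shell command python3 drive.py [OPENING] [FORCE], which reads ROWS from standard input. ROWS is a JSON object whose key "ticks" holds a list of rows, 1 to 8 of them, each of 6 numbers: dx, dy, dz in fractions of the full range, 1 being 0.4 m, then a rotation vector rx, ry, rz in a scale on which 1.0 is pi rad; each row shifts and turns the commanded pose from where the row before left it, along the tool's axes as they then stand; what a row does not reach is not made up. A row lasts 1/12 s, in which the tool goes at most 0.0417 m and 0.125 rad, less where a joint would pass 70% of its speed; a pose out of reach is approached as far as the arm can. OPENING is the finger opening in m, set as the command begins (- or left out keeps the last). The fingers move at their own pace and stop on an object; FORCE is the grip in N (left out, the last holds). Time passes only in rows, so rows that do not move let the fingers close. It prints the time, the measured TCP pose, the force, the opening and the grip force at its end. A shift or turn number past 1, either way, is cut back to 1. Input that does not fit is refused with a message, and nothing moves.
- robot.observe(): the state, without advancing time (a new reading comes with each control period).
- camrig.read_camera(name): name is "scene" or "side" or "wrist"; returns a dict with "image" (480x640x3 uint8, red, green, blue), "fx", "fy", "cx", "cy" (pixels), "k1" (the pictures are not rectified: a ray, as slopes to the right and down, at radius r is drawn at 1 + k1 r^2 times it, then the intrinsics apply), "pose" (4x4, takes a point from camera to world coordinates). Camera axes: x right, y down, z forward; pixel columns grow to the right and rows downward; lengths in m; the calibration is good to about 2 mm. A picture is of the moment at which its call begins. There is no depth.
- hand_in(): hands the job in; it is judged then, once.
The state is a dict: "time": time; "qpos": joint angles; "qvel": joint speeds; "joint_efforts": joint torques, N m; "tool_pos": TCP position; "tool_rot": TCP orientation; "contact_force": force on the tool from outside, world axes, zero at the start; "torque": the same for the moment, N m; "opening": finger opening in m; "grip_force": force on a finger pad.
Only numpy, scipy, OpenCV 4.12 (cv2) and the standard library are available. Lean on these libraries where they do the work, as an engineer would, in place of code of your own. Each camera call takes 0.05 s, during which the arm holds its last target. There are 200 camera calls.

## Task

Set the hubbed steel disc hub up into the round recess inside the grey pump housing so that it lies flat and fully home, and let go of it. Then take the top cover off the sticky stack of pans by lifting one of its corners first, peeling it up while the opposite corner is still down, and finish holding that cover in the gripper, level, still and open side up, centred above the housing's mouth about 10 cm clear of it; do not let go of it. Leave the rest of the stack and everything else on the bench where it is.

Things in the scene. Friction and masses are not known exactly. Their poses are not given: they have to be found in the camera images.
- housing: grey cast pump housing, fixed, a block 150 x 150 x 60 mm tall; origin at the centre of its underside on the bench, z up. Its top has a round mouth, 124 mm across and 34 mm deep, and in the middle of the mouth's flat floor (26 mm above the bench) a round recess 80 mm across and 12 mm deep with a 2 mm chamfer
- seat (a point): centre of the flat bottom of the recess in the housing, 14 mm above the bench: where the disc's underside comes to rest
- mouth (a point): centre of the housing's mouth at the level of its top face, 60 mm above the bench
- disc: round steel disc 76 mm across and 10 mm thick (lower edge chamfered 2 mm), with a round hub 24 mm across standing 16 mm up from the middle of its top (26 mm tall in all, about 0.28 kg); lies flat on the bench, hub up; origin at the centre of its underside, z up along the hub
- stack: rest of the stack: three nested pans, one 3 kg block, loose on the bench, 120 x 120 x 70 mm tall, corners cropped; origin at the centre of its underside, z up. The cover's band rests on its top band, flush outside, 70 mm above the bench; the cover's oily dish is jammed in it, dragging about 5 N at each of its four cropped corners until that corner has come up some 14 mm
- cover: top cover of the stack: open-topped bare metal pan, 120 x 120 mm, corners cropped at 45 degrees (133 mm across them), 0.16 kg. Origin at its centre, level with the underside of its upright rim band (18 mm tall, 9 thick: z = 0 to 18 mm); x, y along the straight sides, z up. The dish hangs 16 mm below (inside bottom at z = -13, walls 12 mm in from the band's outer face)
- corner0 (a point): on the cover, middle of the cropped corner towards its +x and +y, 62 mm from the centre, in the middle of the band's thickness at its underside. The crop is 37 mm long outside, 29 inside; pinch its band from above, one finger inside and one outside, closing towards the pan's centre; tips deeper than 18 mm below the band's top catch the pan beneath
- corner1 (a point): on the cover, middle of the cropped corner towards its -x and +y, 62 mm from the centre, in the middle of the band's thickness at its underside. The crop is 37 mm long outside, 29 inside; pinch its band from above, one finger inside and one outside, closing towards the pan's centre; tips deeper than 18 mm below the band's top catch the pan beneath
- corner2 (a point): on the cover, middle of the cropped corner towards its -x and -y, 62 mm from the centre, in the middle of the band's thickness at its underside. The crop is 37 mm long outside, 29 inside; pinch its band from above, one finger inside and one outside, closing towards the pan's centre; tips deeper than 18 mm below the band's top catch the pan beneath
- corner3 (a point): on the cover, middle of the cropped corner towards its +x and -y, 62 mm from the centre, in the middle of the band's thickness at its underside. The crop is 37 mm long outside, 29 inside; pinch its band from above, one finger inside and one outside, closing towards the pan's centre; tips deeper than 18 mm below the band's top catch the pan beneath
- tub: white plastic grease tub, open cup 92 mm across, 85 tall; loose bystander, leave it be; origin at the centre of its underside
- tub_lid: white plastic tub lid lying flat, 100 mm across, 9 thick; loose bystander, leave it be; origin at the centre of its underside
- bottle: amber bottle of oil standing, 60 mm across, 140 tall; loose bystander, leave it be; origin at the centre of its underside
- bearing_ring: plain steel bearing ring lying flat, 52 mm outside, 36 mm hole, 14 tall (no hub: not the disc); loose bystander, leave it be; origin at the centre of its underside
- wrench: steel wrench lying flat, 180 mm long; loose bystander, leave it be; origin at the centre of its underside
- bolt: dark steel bolt lying, 70 mm long, head 22 x 24 mm; loose bystander, leave it be; origin at the centre of its underside
- hex_key: L-shaped steel hex key lying flat, 120 x 30 mm, 8 thick; loose bystander, leave it be; origin at the centre of its underside

How it is judged:
By the outcome, as a careful person would: the job done as asked, in the order asked, and still so for the second after the job is handed in, while the arm keeps its last pose, push and grip.
It also fails if it takes over 58 s, if anything falls off the work surface, if the arm or the gripper's body presses on something with over 40 N, if the wrist force passes 120 N, or if a joint passes its speed limit or range.

## Working session

There is one attempt and no reset: what is moved stays moved. The work goes in short steps, Python scripts to look and compute and a shell command to move; the robot and the scene stay as the last step left them, time stands still between calls to the robot, and variables do not carry over. Pictures are saved under pics/ and viewed, at most 10 in all, crops included, and the job is handed in when it is done.

```bash
ls; mkdir -p pics
python3 - <<'E'
from cell import robot, camrig, hand_in
import cv2,numpy as np
for n in("scene","side","wrist"):
    c=camrig.read_camera(n); cv2.imwrite(f"pics/{n}0.png",c["image"][:,:,::-1])
    print(n,c["fx"],c["fy"],c["cx"],c["cy"],c["k1"],np.round(c["pose"],4).tolist())
print(robot.observe())
E
```

```text
cell.py
drive.py
pics
  3 cell.py
  5 drive.py
  8 total
scene 566.1397607019126 566.1397607019126 312.3704037684129 240.59797517797867 0.039029865771270864 [[0.5961, 0.456, -0.6608, 1.2331], [0.8027, -0.3214, 0.5024, -0.4358], [0.0167, -0.8299, -0.5576, 0.6405], [0.0, 0.0, 0.0, 1.0]]
side 550.1260472884336 550.1260472884336 304.91293186150966 250.02518516366737 0.022865362605222032 [[0.9198, -0.1952, 0.3403, 0.139], [-0.3921, -0.4323, 0.812, -0.9505], [-0.0114, -0.8803, -0.4742, 0.6893], [0.0, 0.0, 0.0, 1.0]]
wrist 395.41888903344494 395.41888903344494 325.58002602937364 241.56973917086836 -0.00979416531705334 [[0.2999, 0.9253, 0.232, 0.0952], [0.954, -0.2905, -0.0745, 0.5193], [-0.0016, 0.2437, -0.9699, 0.3841], [0.0, 0.0, 0.0, 1.0]]
{'time': 0.15, 'qpos': array([ 1.11997366e+00,  3.42530598e-01,  1.52481203e+00, -4.07738639e-06,
        1.27539904e+00, -1.45995719e-01]), 'qvel': array([ 0.000972  , -0.00086223, -0.00463829,  0.00182858,  0.00019254,
        0.00154436]), 'joint_efforts': array([ 1.11065194e-03, -4.31467617e+01, -2.44355339e+01,  7.17849797e-02,
        5.36894531e-02, -1.18774869e-04]), 'tool_pos': array([0.15749597, 0.50070404, 0.40421611]), 'tool_rot': array([-3.1404553e+00, -1.6329755e-04,  2.8367668e+00]), 'contact_force': array([-0.17710198, -0.11197176,  0.43831327]), 'torque': array([-0.0275416 , -0.02371559,  0.0146153 ]), 'grip_force': 0.0, 'opening': 0.09151404034417226}
```

View pics/scene0.png

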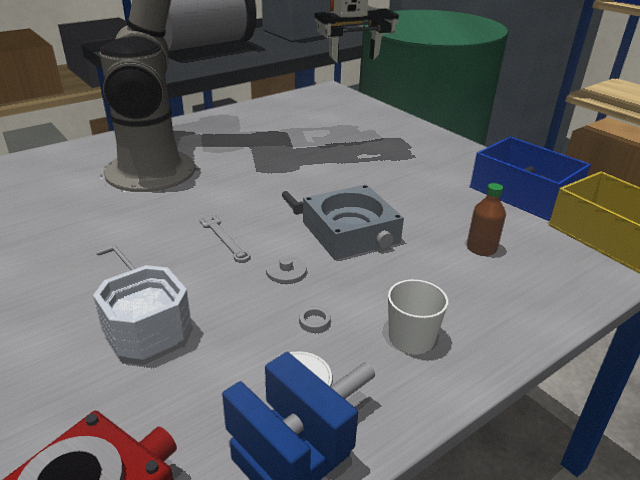

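View pics/side0.png

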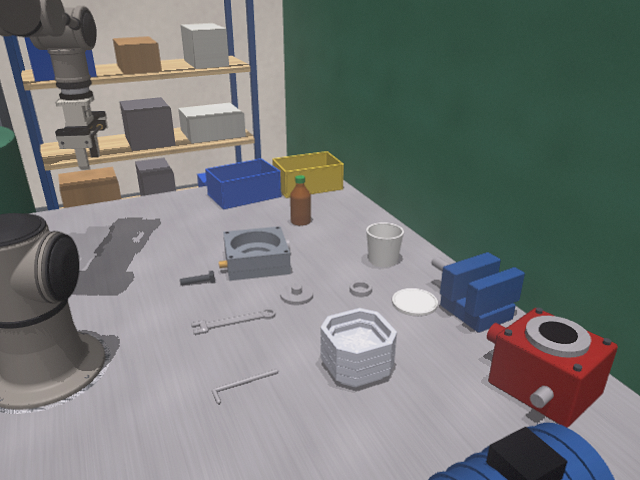

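The scene view shows the disc hub at about (287,262), the mouth at (352,207) and the cover centre at (142,290). In the side view they are at about (297,287), (256,241) and (358,331). I'll triangulate these roughly, then refine with the wrist camera.

```bash
cat > h.py <<'E'
from cell import robot, camrig, hand_in
import cv2,numpy as np
from scipy.spatial.transform import Rotation as Ro
def ray(c,uv):
    d=np.array([(uv[0]-c["cx"])/c["fx"],(uv[1]-c["cy"])/c["fy"]]); s=d.copy()
    for _ in range(10): s=d/(1+c["k1"]*(s@s))
    P=c["pose"]; v=P[:3,:3]@[s[0],s[1],1]
    return P[:3,3],v/np.linalg.norm(v)
def onz(c,uv,z):
    o,v=ray(c,uv); return o+v*(z-o[2])/v[2]
def tri(*cu):
    A=np.zeros((3,3));b=np.zeros(3);rs=[]
    for c,u in cu:
        o,v=ray(c,u);M=np.eye(3)-np.outer(v,v);A+=M;b+=M@o;rs.append((M,o))
    p=np.linalg.solve(A,b); return p,max(np.linalg.norm(M@(p-o)) for M,o in rs)
def proj(c,p):
    P=c["pose"];q=P[:3,:3].T@(np.asarray(p)-P[:3,3]);s=q[:2]/q[2];s=s*(1+c["k1"]*(s@s))
    return np.array([c["cx"]+c["fx"]*s[0],c["cy"]+c["fy"]*s[1]])
def tool(): # R,t
    o=robot.observe();return Ro.from_euler("xyz",o["tool_rot"]).as_matrix(),o["tool_pos"],o
E
python3 - <<'E'
from h import *
s=camrig.read_camera("scene");d=camrig.read_camera("side")
for n,a,b in [("hub",(287,262),(297,286)),("mouth",(352,207),(256,241)),("cover",(142,289),(358,332)),("bottletop",(495,187),(300,179)),
 ("tub",(417,299),(384,234))]:
    print(n,*tri((s,a),(d,b)))
print(onz(s,(240,255),0),onz(s,(210,222),0),onz(s,(315,318),.014),onz(s,(100,252),0))
for n,c,bx in (("s",s,(80,180,420,350)),("d",d,(180,210,420,400))):
    im=c["image"][bx[1]:bx[3],bx[0]:bx[2],::-1]; cv2.imwrite(f"pics/{n}z.png",cv2.resize(im,None,fx=2.3,fy=2.3,interpolation=cv2.INTER_CUBIC))
R,t,o=tool();w=camrig.read_camera("wrist")["pose"]
print("cam in tool",R.T@(w[:3,3]-t),R.T@w[:3,:3])
E
```

```text
hub [0.53264217 0.03875428 0.02367336] 0.0004980576342088673
mouth [0.49758185 0.22126113 0.06154564] 0.001548585862833351
cover [ 0.53782147 -0.2357448   0.08564488] 0.005580168741227965
bottletop [0.69126561 0.39955547 0.1350047 ] 0.003995677264130979
tub [0.79233465 0.10313069 0.0763127 ] 0.0039978569339089685
[ 0.433312   -0.00390236  0.        ] [0.2924753 0.0060475 0.       ] [ 0.67686116 -0.00418452  0.014     ] [ 0.26872276 -0.21901188  0.        ]
cam in tool [ 0.06498629 -0.0009134   0.02005368] [[ 1.71309552e-04 -9.69819810e-01 -2.43822693e-01]
 [ 9.99999963e-01  2.17807888e-04 -1.63745462e-04]
 [ 2.11910099e-04 -2.43822656e-01  9.69819812e-01]]
```

The manual's scale: shifts go in shares of 0.4 m and turns go in shares of pi rad. Converting my numbers, -0.0335 m / 0.4 = -0.0838, -0.0228 m / 0.4 = -0.057.

```bash
echo '{"ticks": [[-0.0838, -0.057, 0, 0, 0, 0], [-0.0838, -0.057, 0, 0, 0, 0], [-0.0838, -0.057, 0, 0, 0, 0], [-0.0838, -0.057, 0, 0, 0, 0], [-0.0838, -0.057, 0, 0, 0, 0], [-0.0838, -0.057, 0, 0, 0, 0], [-0.0838, -0.057, 0, 0, 0, 0], [-0.0838, -0.057, 0, 0, 0, 0]]}' | python3 drive.py 0.05 30
echo '{"ticks": [[-0.0838, -0.057, 0, 0, 0, 0], [-0.0838, -0.057, 0, 0, 0, 0], [-0.0838, -0.057, 0, 0, 0, 0], [-0.0838, -0.057, 0, 0, 0, 0], [0, 0, 0, 0, 0, -0.0325], [0, 0, 0, 0, 0, -0.0325], [0, 0, 0, 0, 0, -0.0325], [0, 0, 0, 0, 0, 0]]}' | python3 drive.py
python3 - <<'E'
from h import *
import pickle
c=camrig.read_camera("wrist");cv2.imwrite("pics/w1.png",c["image"][:,:,::-1]);pickle.dump(c,open("w1.pkl","wb"))
E
```

```text
time: 0.97
tool_pos: [0.3591, 0.2446, 0.4049]
tool_rot: [3.141, 0.0, 2.837]
contact_force: [-0.2, 0.7, -0.8]
opening: 0.0505
grip_force: 0.0
time: 1.63
tool_pos: [0.459, 0.1188, 0.4046]
tool_rot: [3.141, -0.0, -3.138]
contact_force: [-0.2, 0.6, -1.1]
opening: 0.0502
grip_force: 0.0
```

View pics/w1.png

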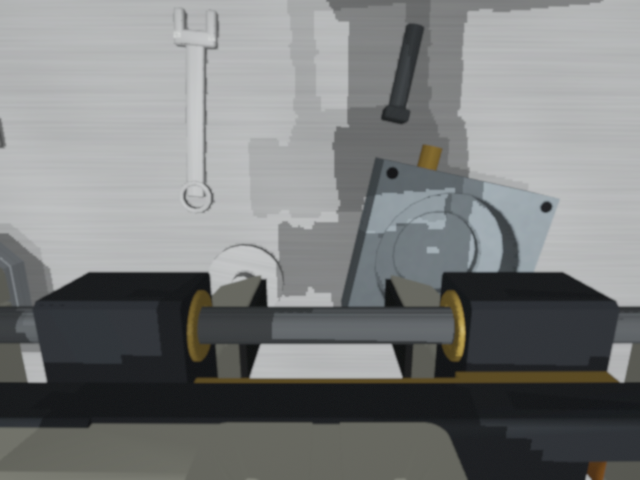

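The wrist view shows the disc partly hidden by the gripper at (240,275), the housing mouth at (445,250), the wrench ring at (197,196) and the bolt at (400,75). Image down is +x. I'll move +x so the targets clear the gripper, and take views from two y positions.

In the tool's units: -0.04 m / 0.4 = -0.1.

```bash
echo '{"ticks": [[-0.1, 0, 0, 0, 0, 0], [-0.1, 0, 0, 0, 0, 0], [-0.1, 0, 0, 0, 0, 0], [0, 0, 0, 0, 0, 0]]}' | python3 drive.py
python3 - <<'E'
from h import *
import pickle
c=camrig.read_camera("wrist");cv2.imwrite("pics/w2.png",c["image"][:,:,::-1]);pickle.dump(c,open("w2.pkl","wb"))
E
echo '{"ticks": [[0, -0.1, 0, 0, 0, 0], [0, -0.1, 0, 0, 0, 0], [0, -0.1, 0, 0, 0, 0], [0, -0.1, 0, 0, 0, 0], [0, -0.1, 0, 0, 0, 0], [0, -0.05, 0, 0, 0, 0], [0, 0, 0, 0, 0, 0]]}' | python3 drive.py
python3 - <<'E'
from h import *
import pickle
c=camrig.read_camera("wrist");cv2.imwrite("pics/w3.png",c["image"][:,:,::-1]);pickle.dump(c,open("w3.pkl","wb"))
a=cv2.imread("pics/w2.png")[:290];b=cv2.imread("pics/w3.png")[:290]
cv2.imwrite("pics/w23.png",np.vstack([a,b]))
E
```

```text
time: 2.02
tool_pos: [0.584, 0.119, 0.4024]
tool_rot: [-3.141, 0.001, 3.139]
contact_force: [-2.1, -0.5, -0.8]
opening: 0.0501
grip_force: 0.0
time: 2.65
tool_pos: [0.5781, -0.1043, 0.4049]
tool_rot: [-3.14, -0.0, 3.136]
contact_force: [0.4, -0.8, 0.9]
opening: 0.0503
grip_force: 0.0
```

View pics/w23.png

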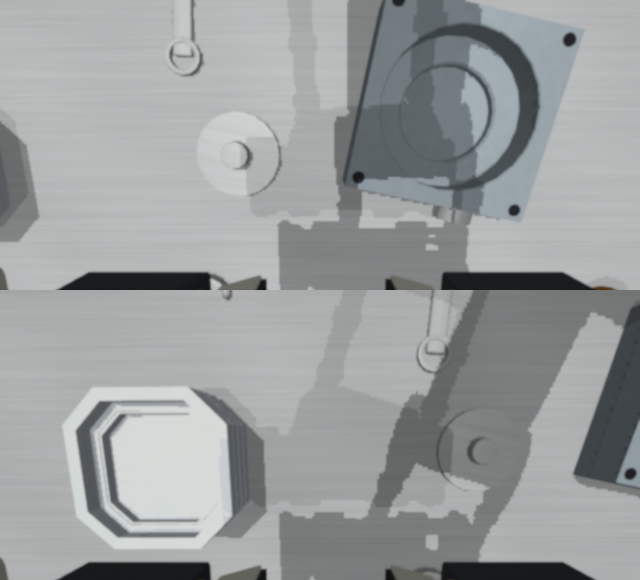

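The top half (w2) shows the disc at (239,153) with its hub at (234,155), the mouth at (460,106) and the recess at (445,112). The bottom half (w3) shows the cover with its outer top octagon spanning roughly x 63–228 and y 97–259, and the disc at (483,160). Next I'll fit radial edges and triangulate the centres.

```bash
cat > circ.py <<'E'
from h import *
import pickle
from scipy.optimize import least_squares
from scipy.ndimage import map_coordinates
def circ(c,guess,z,r,dr=.006,it=3):
    g=cv2.GaussianBlur(cv2.cvtColor(c["image"],cv2.COLOR_RGB2GRAY),(3,3),0).astype(float)
    p=np.array(guess[:2],float)
    for k in range(it):
        w=dr if k==0 else dr/2; pts=[]
        for a in np.linspace(0,2*np.pi,120,endpoint=False):
            n=np.array([np.cos(a),np.sin(a)]);rr=np.linspace(r-w,r+w,41)
            uv=np.array([proj(c,[*(p+q*n),z]) for q in rr])
            if uv.min()<3 or uv[:,0].max()>636 or uv[:,1].max()>(265 if c.get("w") else 477): continue
            v=np.abs(np.gradient(map_coordinates(g,[uv[:,1],uv[:,0]],order=1)));i=v[2:-2].argmax()+2
            if v[i]>.8: pts.append(p+rr[i]*n)
        pts=np.array(pts)
        s=least_squares(lambda x:np.hypot(*(pts-x[:2]).T)-x[2],[*p,r],loss="soft_l1",f_scale=.0007)
        p=s.x[:2]; 
    res=np.abs(s.fun);return p,s.x[2],len(pts),np.median(np.abs(np.hypot(*(pts-p).T)-s.x[2]))
E
python3 - <<'E'
from circ import *
W={k:pickle.load(open(k+".pkl","rb")) for k in("w2","w3")}
for w in W.values(): w["w"]=1
W["scene"]=camrig.read_camera("scene");W["side"]=camrig.read_camera("side")
for n,uv,z,r,vs in [("hub",(234,155),.026,.012,["w2","w3","scene","side"]),("disc",(239,153),.010,.038,["w2","w3","scene","side"]),("mouth",(460,106),.06,.062,["w2","scene","side"]),("recess",(445,112),.026,.042,["w2"])]:
    g=onz(W["w2"],uv,z);cu=[]
    for v in vs:
        p,rr,k,m=circ(W[v],g,z,r,.005 if r<.02 else .007);print(n,v,p.round(4),round(rr,4),k,round(m,5));cu.append((W[v],proj(W[v],[*p,z])))
    if len(cu)>1: print("  tri",*tri(*cu), "first2",*tri(*cu[:2]))
E
```

```text
hub w2 [0.5295 0.0352] 0.0132 62 0.00043
hub w3 [0.5294 0.0371] 0.0117 48 0.00026Traceback (most recent call last):
  File "<stdin>", line 8, in <module>
  File "circ.py", line 17, in circ
    s=least_squares(lambda x:np.hypot(*(pts-x[:2]).T)-x[2],[*p,r],loss="soft_l1",f_scale=.0007)
    return func(*args, **kwargs)
    vector_fun = VectorFunction(
        fun_wrapped,
    ...<6 lines>...
        workers=workers
    )
    self._update_fun()
    ~~~~~~~~~~~~~~~~^^
    self.f = self.fun_wrapped(xp_copy(self.x))
             ~~~~~~~~~~~~~~~~^^^^^^^^^^^^^^^^^
    return np.atleast_1d(self.fun(x))
                         ~~~~~~~~^^^
    return self.f(x, *self.args, **self.kwargs)
           ~~~~~~^^^^^^^^^^^^^^^^^^^^^^^^^^^^^^
  File "circ.py", line 17, in <lambda>
    s=least_squares(lambda x:np.hypot(*(pts-x[:2]).T)-x[2],[*p,r],loss="soft_l1",f_scale=.0007)
                                        ~~~^~~~~~
ValueError: operands could not be broadcast together with shapes (0,) (2,)
```

Run:
```python
from circ import *
W={k:pickle.load(open(k+".pkl","rb")) for k in("w2","w3")}
for w in W.values(): w["w"]=1
for s in("scene","side"):
    W[s]=camrig.read_camera(s);W[s]["image"]=cv2.imread(f"pics/{s}0.png")[:,:,::-1].copy();pickle.dump(W[s],open(s+".pkl","wb"))
for n,uv,z,r,vs in [("hub",(234,155),.026,.012,["w2","w3"]),("disc",(239,153),.010,.038,["w2","w3","scene","side"]),("mouth",(460,106),.06,.062,["w2","scene","side"]),("recess",(445,112),.026,.042,["w2"])]:
    g=onz(W["w2"],uv,z);cu=[]
    for v in vs:
      try:
        p,rr,k,m=circ(W[v],g,z,r,.005 if r<.02 else .007);print(n,v,p.round(4),round(rr,4),k,round(m,5));cu.append((W[v],proj(W[v],[*p,z])))
      except Exception as e: print(n,v,"fail")
    if len(cu)>1: print("  tri",*tri(*cu), "first2",*tri(*cu[:2]))
```

```text
hub w2 [0.5295 0.0352] 0.0132 62 0.00043
hub w3 [0.5294 0.0371] 0.0117 48 0.00026
  tri [0.52931722 0.03588592 0.02911254] 5.765692549043108e-05 first2 [0.52931722 0.03588592 0.02911254] 5.765692549043108e-05
disc w2 [0.5297 0.0368] 0.0377 104 0.00024
disc w3 [0.5298 0.0371] 0.0375 57 0.00029
disc scene [0.5286 0.039 ] 0.0376 56 0.00066
disc side [0.5294 0.033 ] 0.0366 52 0.00079
  tri [0.52987134 0.03699472 0.00958048] 0.0020039807966256264 first2 [0.52969742 0.03687018 0.01048436] 4.391756399559447e-05
mouth w2 [0.4954 0.2216] 0.0618 101 0.00029
mouth scene [0.4941 0.224 ] 0.0618 90 0.00072
mouth side [0.4951 0.2194] 0.061 59 0.0007
  tri [0.49547307 0.22192385 0.05994987] 0.0013815148739946463 first2 [0.49577873 0.22167617 0.06144756] 0.0005986705085285942
recess w2 [0.4941 0.2198] 0.0393 84 0.00039
```

In the tool's units: 0.04 m / 0.4 = 0.1, 0.0353 m / 0.4 = 0.0883.

```bash
echo '{"ticks": [[0.0303, 0.0883, 0, 0, 0, 0], [0.0303, 0.0883, 0, 0, 0, 0], [0.0303, 0.0883, 0, 0, 0, 0], [0.0303, 0.0883, 0, 0, 0, 0], [0, 0, 0.1, 0, 0, 0], [0, 0, 0.1, 0, 0, 0], [0, 0, 0.1, 0, 0, 0], [0, 0, 0.1, 0, 0, 0]]}' | python3 drive.py; echo '{"ticks": [[0, 0, 0.05, 0, 0, 0], [0, 0, 0, 0, 0, 0], [0, 0, 0, 0, 0, 0]]}' | python3 drive.py; python3 -c "
from h import *
R,t,o=tool();print(t,R.T@(np.array([.5297,.0369,.191])-t))"
```

```text
time: 3.57
tool_pos: [0.5299, 0.0425, 0.2439]
tool_rot: [3.142, 0.002, -3.138]
contact_force: [0.7, -0.4, 0.2]
opening: 0.0496
grip_force: 0.0
time: 3.82
tool_pos: [0.5304, 0.0416, 0.2245]
tool_rot: [3.141, -0.002, -3.139]
contact_force: [0.3, 0.6, 0.8]
opening: 0.0501
grip_force: 0.0
[0.53036754 0.04158293 0.22449551] [ 0.00061999 -0.00469188  0.03349517]
```

In the tool's units: 0.0215 m / 0.4 = 0.0538, 0.012 m / 0.4 = 0.03.

```bash
echo '{"ticks": [[0.0015, -0.0118, 0.03, 0, 0, 0], [0, 0, 0.0538, 0, 0, 0], [0, 0, 0, 0, 0, 0], [0, 0, 0, 0, 0, 0]]}' | python3 drive.py; echo '{"ticks": [[0, 0, 0, 0, 0, 0], [0, 0, 0, 0, 0, 0], [0, 0, 0, 0, 0, 0], [0, 0, 0, 0, 0, 0], [0, 0, 0, 0, 0, 0], [0, 0, 0, 0, 0, 0]]}' | python3 drive.py 0 40
```

```text
time: 4.15
tool_pos: [0.5304, 0.0361, 0.1927]
tool_rot: [3.142, 0.001, -3.14]
contact_force: [0.3, -0.3, -0.8]
opening: 0.0499
grip_force: 0.0
time: 4.65
tool_pos: [0.5302, 0.0361, 0.192]
tool_rot: [3.141, 0.001, -3.141]
contact_force: [0.1, 2.6, 6.8]
opening: 0.023
grip_force: 40.0
```

In the tool's units: -0.04 m / 0.4 = -0.1, -0.03 m / 0.4 = -0.075.

```bash
echo '{"ticks": [[0, 0, -0.025, 0, 0, 0], [0, 0, -0.075, 0, 0, 0], [0, 0, -0.1, 0, 0, 0], [0, 0, 0, 0, 0, 0]]}' | python3 drive.py; echo '{"ticks": [[0.0175, 0.0928, 0, 0, 0, 0], [0.0175, 0.0928, 0, 0, 0, 0], [0.0175, 0.0928, 0, 0, 0, 0], [0.0175, 0.0928, 0, 0, 0, 0], [0.0175, 0.0928, 0, 0, 0, 0], [0, 0, 0, 0, 0, 0], [0, 0, 0, 0, 0, 0]]}' | python3 drive.py
python3 - <<'E'
from circ import *
R,t,o=tool();print(t,o["opening"],R.T@(np.array([.4955,.2217,.206])-t))
a=[]
for s,(x,y) in (("scene",(250,100)),("side",(160,130))):
    c=camrig.read_camera(s); pickle.dump(c,open(s+"h.pkl","wb"));a.append(cv2.resize(c["image"][y:y+180,x:x+200,::-1],None,fx=2,fy=2))
cv2.imwrite("pics/held.png",np.hstack(a))
E
```

```text
time: 4.98
tool_pos: [0.5318, 0.0356, 0.2777]
tool_rot: [-3.141, 0.011, -3.14]
contact_force: [1.8, -0.5, -2.4]
opening: 0.0224
grip_force: 40.0
time: 5.57
tool_pos: [0.4939, 0.2229, 0.271]
tool_rot: [-3.141, -0.001, -3.136]
contact_force: [0.0, -0.7, -2.6]
opening: 0.0227
grip_force: 40.0
[0.49388491 0.22293526 0.27098813] 0.022652983059921503 [-0.00165661 -0.00121429  0.06498748]
```

View pics/held.png

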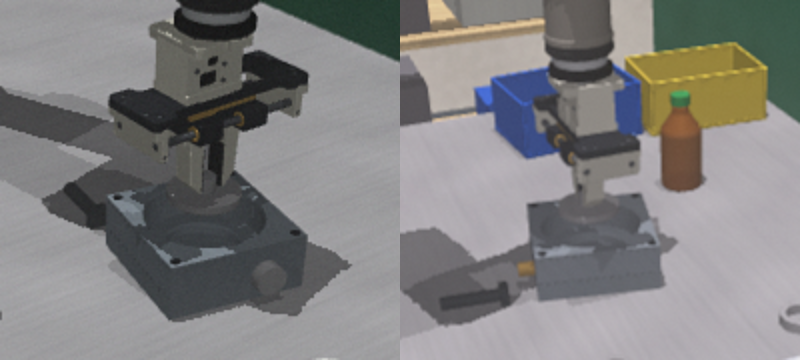

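The disc hangs level in the gripper over the mouth in both views. I'll descend now.

In the tool's units: 0.02 m / 0.4 = 0.05, -0.0012 m / 0.4 = -0.003.

```bash
echo '{"ticks": [[-0.005, -0.003, 0.025, 0, 0, 0], [0, 0, 0.05, 0, 0, 0], [0, 0, 0.045, 0, 0, 0], [0, 0, 0, 0, 0, 0], [0, 0, 0, 0, 0, 0]]}' | python3 drive.py;python3 -c "
from h import *
R,t,o=tool();print(t,R.T@(np.array([.4961,.2217,.206])-t))"
```

```text
time: 6.08
tool_pos: [0.4969, 0.2187, 0.2221]
tool_rot: [-3.141, -0.003, 3.141]
contact_force: [1.8, -0.3, -3.3]
opening: 0.0228
grip_force: 40.0
[0.49688934 0.21874098 0.22214296] [0.00074594 0.0029721  0.01614262]
```

In the tool's units: 0.004 m / 0.4 = 0.01, 0.003 m / 0.4 = 0.0075.

```bash
echo '{"ticks": [[0.0013, 0.005, 0.01, 0, 0, 0], [0, 0, 0.0075, 0, 0, 0], [0, 0, 0, 0, 0, 0]]}' | python3 drive.py;echo '{"ticks": [[0, 0, 0, 0, 0, 0]]}' | python3 drive.py;python3 -c "
from h import *
R,t,o=tool();print(t,R.T@(np.array([.4961,.2217,.206])-t))"
```

```text
time: 6.33
tool_pos: [0.4964, 0.2219, 0.2164]
tool_rot: [3.141, 0.001, -3.141]
contact_force: [-0.1, -1.1, -2.9]
opening: 0.0223
grip_force: 40.0
time: 6.42
tool_pos: [0.4964, 0.2221, 0.2166]
tool_rot: [3.141, 0.001, -3.14]
contact_force: [-0.0, 0.2, -3.6]
opening: 0.0225
grip_force: 40.0
[0.49639872 0.2220514  0.21661284] [ 0.00030645 -0.00035361  0.01061255]
```

In the tool's units: 0.003 m / 0.4 = 0.0075, -0.0003 m / 0.4 = -0.0008.

```bash
echo '{"ticks": [[0.0008, -0.0008, 0.0075, 0, 0, 0], [0, 0, 0.0075, 0, 0, 0], [0, 0, 0.0075, 0, 0, 0], [0, 0, 0, 0, 0, 0], [0, 0, 0, 0, 0, 0]]}' | python3 drive.py;echo '{"ticks": [[0, 0, 0.0038, 0, 0, 0], [0, 0, 0, 0, 0, 0]]}' | python3 drive.py
```

```text
time: 6.83
tool_pos: [0.4959, 0.2218, 0.207]
tool_rot: [3.142, -0.0, -3.14]
contact_force: [-0.1, 0.6, -2.7]
opening: 0.0226
grip_force: 40.0
time: 7.0
tool_pos: [0.496, 0.2218, 0.2061]
tool_rot: [3.141, 0.0, -3.14]
contact_force: [-1.5, -0.4, -0.5]
opening: 0.0223
grip_force: 40.0
```

In the tool's units: 0.001 m / 0.4 = 0.0025.

```bash
echo '{"ticks": [[0, 0, 0.0025, 0, 0, 0], [0, 0, 0, 0, 0, 0]]}' | python3 drive.py;echo '{"ticks": [[0, 0, 0, 0, 0, 0], [0, 0, 0, 0, 0, 0], [0, 0, 0, 0, 0, 0]]}' | python3 drive.py 0.045; echo '{"ticks": [[0, 0, -0.025, 0, 0, 0], [0, 0, -0.1, 0, 0, 0], [0, 0, -0.1, 0, 0, 0], [0, 0, -0.1, 0, 0, 0], [0, 0, -0.1, 0, 0, 0], [-0.1, 0, 0, 0, 0, 0], [-0.1, 0, 0, 0, 0, 0], [0, 0, 0, 0, 0, 0]]}' | python3 drive.py;  python3 - <<'E'
from circ import *
c=camrig.read_camera("wrist");c["w"]=1
for n,z,r,g in (("disc",.024,.038,(.4955,.2217)),("hub",.040,.012,(.4955,.2217)),("mouth",.06,.062,(.4955,.2217)),("recess",.026,.042,(.4955,.2217))): 
    try: print(n,circ(c,g,z,r,.004))
    except Exception as e: print(n,'fail')
cv2.imwrite("pics/w4.png",c["image"][:300,:,::-1])
E
```

```text
time: 7.17
tool_pos: [0.496, 0.2218, 0.206]
tool_rot: [3.141, 0.001, -3.14]
contact_force: [-3.5, -0.7, 8.8]
opening: 0.0226
grip_force: 40.0
time: 7.42
tool_pos: [0.4962, 0.2218, 0.205]
tool_rot: [3.141, 0.001, -3.14]
contact_force: [-0.3, 0.4, -0.7]
opening: 0.0381
grip_force: 0.0
time: 8.08
tool_pos: [0.5807, 0.2211, 0.3752]
tool_rot: [3.141, 0.005, 3.141]
contact_force: [-2.1, -0.5, -0.5]
opening: 0.045
grip_force: 0.0
disc (array([0.49550098, 0.22173266]), np.float64(0.03837469627080138), 115, np.float64(0.00027117895691496086))
hub (array([0.49548504, 0.22140535]), np.float64(0.012127226009753187), 35, np.float64(0.00017478497296945054))
mouth (array([0.49536695, 0.22243662]), np.float64(0.061671737083108934), 120, np.float64(0.00017352749771840092))
recess (array([0.4954084 , 0.22220036]), np.float64(0.04141253532081206), 75, np.float64(0.00017636829208406146))
```

View pics/w4.png

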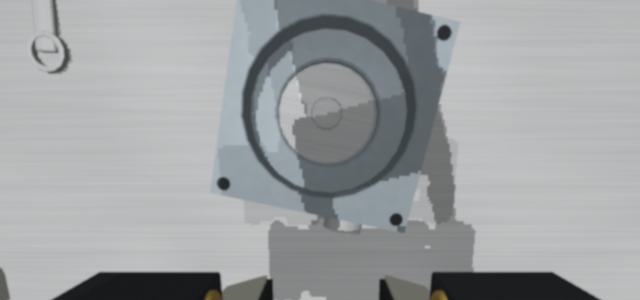

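The disc sits concentric in the recess: fitted disc, recess and mouth centres at (327,112) agree to under 1 mm, and contact came at the expected height. Next I'll look at the cover from directly above.

In the tool's units: -0.041 m / 0.4 = -0.1025, -0.005 m / 0.4 = -0.0125.

```bash
echo '{"ticks": [[0, -0.1025, -0.0125, 0, 0, 0], [0, -0.1025, -0.0125, 0, 0, 0], [0, -0.1025, -0.0125, 0, 0, 0], [0, -0.1025, -0.0125, 0, 0, 0], [0, -0.1025, -0.0125, 0, 0, 0], [0, -0.1025, -0.0125, 0, 0, 0], [0, -0.1025, -0.0125, 0, 0, 0], [0, -0.1025, -0.0125, 0, 0, 0]]}' | python3 drive.py; echo '{"ticks": [[-0.01, -0.1025, 0, 0, 0, 0], [-0.01, -0.1025, 0, 0, 0, 0], [-0.01, -0.1025, 0, 0, 0, 0], [0, 0, 0, 0, 0, 0], [0, 0, 0, 0, 0, 0]]}' | python3 drive.py;  python3 - <<'E'
from circ import *
c=camrig.read_camera("wrist");c["w"]=1;pickle.dump(c,open("w5.pkl","wb"))
print(proj(c,[.535,-.238,.088]))
a=pickle.load(open("w3.pkl","rb"))["image"]
cv2.imwrite("pics/w5.png",np.vstack([c["image"][:290,:,::-1],a[:290,:,::-1]]))
E
```

```text
time: 8.8
tool_pos: [0.5751, -0.1076, 0.4154]
tool_rot: [3.141, -0.0, -3.14]
contact_force: [1.4, -0.2, 0.2]
opening: 0.0455
grip_force: 0.0
time: 9.22
tool_pos: [0.5876, -0.2309, 0.4143]
tool_rot: [3.141, -0.001, 3.139]
contact_force: [0.4, -0.2, -0.7]
opening: 0.045
grip_force: 0.0
[316.97918216 159.93396526]
```

View pics/w5.png

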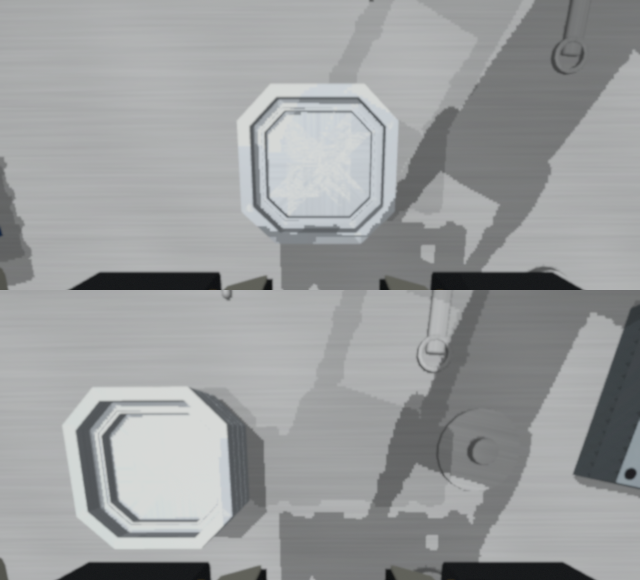

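```bash
cat > oct.py <<'E'
from circ import *
def lines(c,V,w,zz=.088):
    # V: 8 world xy vertices at zz (ordered); refine each side by gradient peak within +-w m
    g=cv2.GaussianBlur(cv2.cvtColor(c["image"],cv2.COLOR_RGB2GRAY),(3,3),0).astype(float);L=[];q=[]
    for i in range(8):
        a,b=V[i],V[(i+1)%8];d=(b-a)/np.linalg.norm(b-a);n=np.array([-d[1],d[0]])
        if n@(a-V.mean(0))<0:n=-n
        pts=[]
        for f in np.linspace(.15,.85,25):
            s=np.linspace(-w,w,41);uv=np.array([proj(c,[*(a+f*(b-a)+k*n),zz]) for k in s])
            v=np.abs(np.gradient(map_coordinates(g,[uv[:,1],uv[:,0]],order=1)));j=v[2:-2].argmax()+2
            if v[j]>1 and uv[j,1]<266: pts.append(a+f*(b-a)+s[j]*n)
        if len(pts)<6: L.append((a,d));q.append(0);continue
        l=cv2.fitLine(np.array(pts,np.float32),cv2.DIST_HUBER,0,1e-6,1e-6).ravel()
        L.append((l[2:].astype(float),l[:2].astype(float)));q.append(len(pts))
    X=[]
    for i in range(8):
        (p,d),(r,e)=L[i-1],L[i];t=np.linalg.solve(np.array([d,-e]).T,r-p);X.append(p+t[0]*d)
    return np.array(X),q
E
python3 - <<'E'
from oct import *
c=pickle.load(open("w5.pkl","rb"));c3=pickle.load(open("w3.pkl","rb"))
V=np.array([onz(c,u,.088)[:2] for u in [(268,84),(366,84),(398,124),(397,205),(363,243),(277,243),(241,208),(237,124)]])
def rep(n,X,q):
    s=np.linalg.norm(np.roll(X,-1,0)-X,axis=1)*1e3
    m=[(X[i]+X[(i+1)%8])/2 for i in range(8)]
    print(n,"c",X.mean(0).round(4),"sides",s.round(1),"flats",[round(np.linalg.norm(m[i]-m[i+4])*1e3,1) for i in range(4)],q)
    for i in (0,2,4,6):
        d=m[i]-X.mean(0);print("  dir",i,np.degrees(np.arctan2(d[1],d[0])).round(1),end="")
    print()
rep("raw",V,0)
for k in range(3): X,q=lines(c,V if k==0 else X,.004 if k==0 else .002)
rep("w5",X,q)
for k in range(3): Y,q3=lines(c3,X if k==0 else Y,.005 if k==0 else .0025)
rep("w3",Y,q3)
print((Y-X).round(4).tolist())
for i in range(8): print(*[np.round(v,4) for v in tri((c,proj(c,[*X[i],.088])),(c3,proj(c3,[*Y[i],.088])))])
np.save("oct.npy",X)
E
```

```text
raw c [ 0.5401 -0.237 ] sides [71.3 37.2 60.8 40.1 68.7 39.3 63.1 36.8] flats [np.float64(119.3), np.float64(131.0), np.float64(120.8), np.float64(132.1)] 0
  dir 0 -179.4  dir 2 90.8  dir 4 0.8  dir 6 -89.9
w5 c [ 0.5399 -0.2333] sides [68.3 36.4 59.7 44.1 30.6 65.  75.8 35.7] flats [np.float64(121.1), np.float64(123.7), np.float64(120.1), np.float64(129.7)] [25, 25, 25, 25, 23, 13, 22, 25]
  dir 0 -175.9  dir 2 94.1  dir 4 12.0  dir 6 -87.1
w3 c [ 0.5423 -0.179 ] sides [ 68.3  36.5  68.6  37.5 402.  495.2  83.3  37.1] flats [np.float64(262.8), np.float64(172.9), np.float64(120.8), np.float64(133.1)] [25, 25, 25, 25, 0, 15, 25, 25]
  dir 0 -136.9  dir 2 134.7  dir 4 71.5  dir 6 -87.5
[[-0.0004, 0.0004], [0.0002, 0.0004], [0.0002, 0.0007], [0.0091, 0.0003], [0.0003, 0.0004], [0.0013, 0.4329], [0.0082, -0.0], [0.0007, -0.0005]]
[ 0.4799 -0.2718  0.0869] 0.0002
[ 0.4803 -0.2033  0.0871] 0.0001
[ 0.5061 -0.1774  0.0865] 0.0001
[ 0.5699 -0.1773  0.0904] 0.0044
[ 0.6006 -0.205   0.0871] 0.0001
[ 0.4844 -0.2298  0.5092] 0.0084
[ 0.5848 -0.297   0.0896] 0.004
[ 0.5056 -0.2969  0.0893] 0.0003
```

The top half shows the cover in w5: the outer band edge runs y=84 (top), x=237 (left) and x=398 (right). Triangulated band top height is 0.087–0.089 m against 0.088 expected. The centre is (0.540, -0.237) with yaw near 0. I'll pinch the (+,+) corner at (0.584, -0.1935) with tool yaw 135°.

In the tool's units: 0.029 m / 0.4 = 0.0725, 0.024 m / 0.4 = 0.06, 0.112 rad / 3.1416 = 0.0357.

```bash
echo '{"ticks": [[0, 0, 0.025, 0, 0, 0.0357], [0, 0, 0.025, 0, 0, 0.0357], [0, 0, 0.025, 0, 0, 0.0357], [0, 0, 0.025, 0, 0, 0.0357], [0, 0, 0.025, 0, 0, 0.0357], [0, 0, 0.025, 0, 0, 0.0357], [0, 0, 0.025, 0, 0, 0.0357], [0.0725, 0.06, 0.05, 0, 0, 0]]}' | python3 drive.py; echo '{"ticks": [[0, 0, 0, 0, 0, 0], [0, 0, 0, 0, 0, 0], [0, 0, 0, 0, 0, 0]]}' | python3 drive.py; python3 -c "
from h import *
R,t,o=tool();print(t,R.T@(np.array([.5838,-.1935,.251])-t))"
```

```text
time: 9.93
tool_pos: [0.5853, -0.1947, 0.3266]
tool_rot: [3.141, 0.006, 2.35]
contact_force: [1.3, 0.3, -0.4]
opening: 0.0451
grip_force: 0.0
time: 10.18
tool_pos: [0.5852, -0.1909, 0.326]
tool_rot: [3.141, 0.001, 2.362]
contact_force: [0.5, 0.0, -0.1]
opening: 0.0451
grip_force: 0.0
[ 0.58515209 -0.19088126  0.32599835] [-0.00082524 -0.00283591  0.0749981 ]
```

In the tool's units: 0.03 m / 0.4 = 0.075, 0.02 m / 0.4 = 0.05.

```bash
echo '{"ticks": [[-0.002, -0.007, 0.075, 0, 0, 0], [0, 0, 0.05, 0, 0, 0], [0, 0, 0, 0, 0, 0], [0, 0, 0, 0, 0, 0]]}' | python3 drive.py
python3 - <<'E'
from h import *
R,t,o=tool();print(t,R.T@(np.array([.5838,-.1935,.251])-t))
a=[]
for s,(x,y) in (("scene",(60,200)),("side",(270,240))):
    c=camrig.read_camera(s);a.append(cv2.resize(c["image"][y:y+150,x:x+160,::-1],None,fx=2.5,fy=2.5,interpolation=cv2.INTER_CUBIC))
cv2.imwrite("pics/pre.png",np.hstack(a))
E
```

```text
time: 10.52
tool_pos: [0.5836, -0.1952, 0.2754]
tool_rot: [-3.141, -0.001, 2.359]
contact_force: [0.1, -0.1, -0.5]
opening: 0.045
grip_force: 0.0
[ 0.58362502 -0.19516143  0.27536492] [0.00102827 0.00130572 0.02436551]
```

View pics/pre.png

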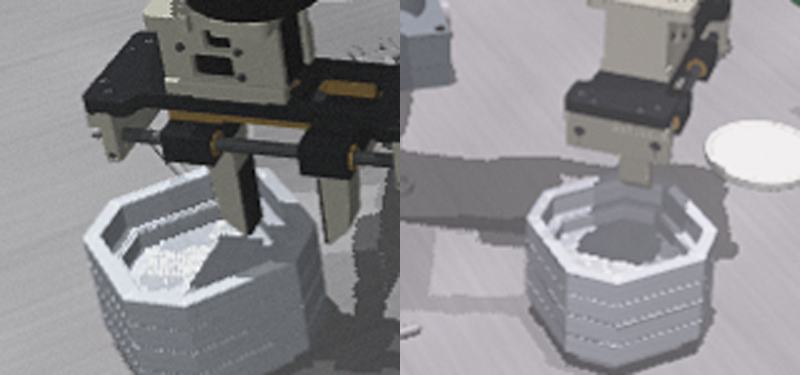

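The fingers straddle the (+,+) crop, with the inner finger at about (245,225) and the outer at (335,235) in the left panel. I'll descend and pinch.

In the tool's units: 0.012 m / 0.4 = 0.03, 0.0115 m / 0.4 = 0.0288.

```bash
echo '{"ticks": [[0.0025, 0.0033, 0.03, 0, 0, 0], [0, 0, 0.0288, 0, 0, 0], [0, 0, 0, 0, 0, 0], [0, 0, 0, 0, 0, 0]]}' | python3 drive.py; echo '{"ticks": [[0, 0, 0, 0, 0, 0], [0, 0, 0, 0, 0, 0], [0, 0, 0, 0, 0, 0], [0, 0, 0, 0, 0, 0], [0, 0, 0, 0, 0, 0], [0, 0, 0, 0, 0, 0], [0, 0, 0, 0, 0, 0]]}' | python3 drive.py 0 60
```

```text
time: 10.95
tool_pos: [0.5838, -0.1935, 0.2517]
tool_rot: [-3.142, -0.001, 2.359]
contact_force: [0.1, -0.2, 0.3]
opening: 0.0449
grip_force: 0.0
time: 11.53
tool_pos: [0.584, -0.1932, 0.2518]
tool_rot: [3.14, 0.0, 2.359]
contact_force: [1.5, 3.0, 0.3]
opening: 0.0084
grip_force: 60.0
```

In the tool's units: -0.0055 m / 0.4 = -0.0138, -0.0038 m / 0.4 = -0.0095, -0.03 rad / 3.1416 = -0.0095.

```bash
echo '{"ticks": [[0, -0.0138, -0.0095, -0.0095, 0, 0], [0, -0.0138, -0.0095, -0.0095, 0, 0], [0, -0.0138, -0.0095, -0.0095, 0, 0], [0, 0, 0, 0, 0, 0]]}' | python3 drive.py; echo '{"ticks": [[0, -0.0138, -0.0095, -0.0095, 0, 0], [0, -0.0138, -0.0095, -0.0095, 0, 0], [0, -0.0138, -0.0095, -0.0095, 0, 0], [0, 0, 0, 0, 0, 0]]}' | python3 drive.py
python3 - <<'E'
from h import *
a=[]
for s,(x,y) in (("scene",(60,200)),("side",(270,240))):
    c=camrig.read_camera(s);a.append(cv2.resize(c["image"][y:y+150,x:x+160,::-1],None,fx=2.5,fy=2.5,interpolation=cv2.INTER_CUBIC))
cv2.imwrite("pics/peel.png",np.hstack(a))
E
```

```text
time: 11.87
tool_pos: [0.5715, -0.2054, 0.2619]
tool_rot: [3.049, -0.002, 2.358]
contact_force: [4.2, 4.8, -7.3]
opening: 0.0082
grip_force: 60.0
time: 12.2
tool_pos: [0.5592, -0.2179, 0.272]
tool_rot: [2.959, -0.001, 2.358]
contact_force: [3.9, 4.3, -1.4]
opening: 0.0079
grip_force: 60.0
```

View pics/peel.png

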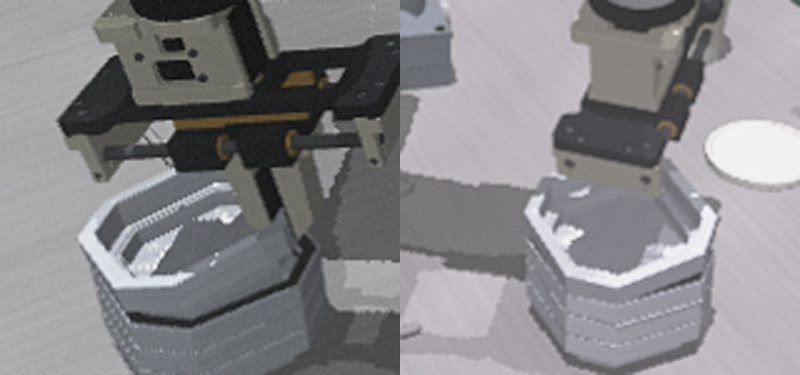

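Peeling works: the gap opens at the pinched corner (about (300,260) in the left panel), while the far corner at (95,235) is still down. I'll tilt further, then lift.

In the tool's units: -0.0055 m / 0.4 = -0.0138, -0.0038 m / 0.4 = -0.0095, -0.03 rad / 3.1416 = -0.0095.

```bash
echo '{"ticks": [[0, -0.0138, -0.0095, -0.0095, 0, 0], [0, -0.0138, -0.0095, -0.0095, 0, 0], [0, -0.0138, -0.0095, -0.0095, 0, 0], [0, 0, 0, 0, 0, 0]]}' | python3 drive.py; echo '{"ticks": [[0, 0.0033, -0.012, 0, 0, 0], [0, 0.0033, -0.012, 0, 0, 0], [0, 0.0033, -0.012, 0, 0, 0], [0, 0.0033, -0.012, 0, 0, 0], [0, 0, 0, 0, 0, 0]]}' | python3 drive.py ; echo '{"ticks": [[0, 0.0133, -0.0483, 0, 0, 0], [0, 0.0133, -0.0483, 0, 0, 0], [0, 0.0133, -0.0483, 0, 0, 0], [0, 0.0133, -0.0483, 0, 0, 0], [0, 0, 0, 0, 0, 0]]}' | python3 drive.py
python3 - <<'E'
from h import *
a=[]
for s,(x,y) in (("scene",(60,150)),("side",(250,170))):
    c=camrig.read_camera(s);a.append(cv2.resize(c["image"][y:y+220,x:x+180,::-1],None,fx=2.2,fy=2.2,interpolation=cv2.INTER_CUBIC))
cv2.imwrite("pics/lift.png",np.hstack(a))
E
```

```text
time: 12.63
tool_pos: [0.5462, -0.2314, 0.2801]
tool_rot: [2.87, 0.0, 2.358]
contact_force: [2.9, 3.6, 0.4]
opening: 0.0086
grip_force: 60.0
time: 13.05
tool_pos: [0.5466, -0.2312, 0.3008]
tool_rot: [2.872, 0.002, 2.359]
contact_force: [-0.2, 0.4, -1.4]
opening: 0.0082
grip_force: 60.0
time: 13.47
tool_pos: [0.5467, -0.2315, 0.3838]
tool_rot: [2.87, 0.007, 2.359]
contact_force: [0.1, -0.3, -0.7]
opening: 0.0084
grip_force: 60.0
```

View pics/lift.png

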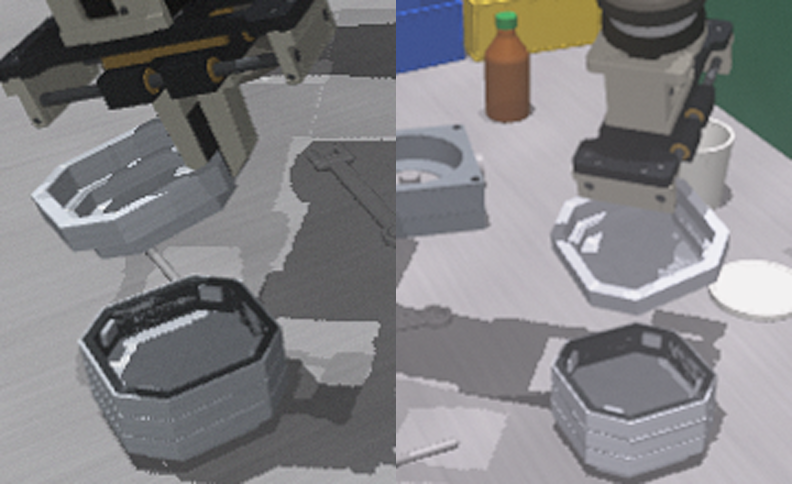

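The cover is off, tilted and held at its corner. The stack is intact in its place, seen at (180,370) in the left panel. Now I'll level the cover and carry it over the housing.

The manual's scale: shifts go in shares of 0.4 m and turns go in shares of pi rad. Converting my numbers, 0.0127 m / 0.4 = 0.0318, 0.0105 m / 0.4 = 0.0263, 0.045 rad / 3.1416 = 0.0143.

```bash
echo '{"ticks": [[0, 0.0205, 0, 0.0143, 0, 0], [0, 0.0205, 0, 0.0143, 0, 0], [0, 0.0205, 0, 0.0143, 0, 0], [0, 0.0205, 0, 0.0143, 0, 0], [0, 0.0205, 0, 0.0143, 0, 0], [0, 0.0205, 0, 0.0143, 0, 0], [0.0318, 0.0263, 0, 0, 0, 0], [0.0318, 0.0263, 0, 0, 0, 0]]}' | python3 drive.py; echo '{"ticks": [[0.0635, 0.0525, 0, 0, 0, 0], [0.0635, 0.0525, 0, 0, 0, 0], [0.0635, 0.0525, 0, 0, 0, 0], [0.0635, 0.0525, 0, 0, 0, 0], [0.0635, 0.0525, 0, 0, 0, 0], [0.0635, 0.0525, 0, 0, 0, 0], [0.0635, 0.0525, 0, 0, 0, 0], [0.0635, 0.0525, 0, 0, 0, 0]]}' | python3 drive.py; echo '{"ticks": [[0.0635, 0.0525, 0, 0, 0, 0], [0.0635, 0.0525, 0, 0, 0, 0], [0.0635, 0.0525, 0, 0, 0, 0], [0.0635, 0.0525, 0, 0, 0, 0], [0.0318, 0.0263, 0, 0, 0, 0], [0.0318, 0.0263, 0, 0, 0, 0], [0, 0, 0, 0, 0, 0], [0, 0, 0, 0, 0, 0]]}' | python3 drive.py; python3 -c "
from h import *
R,t,o=tool();print(t,o['tool_rot'],o['torque'],R.T@(np.array([.5394,.2662,.354])-t))"
```

```text
time: 14.23
tool_pos: [0.577, -0.1631, 0.3851]
tool_rot: [-3.142, -0.003, 2.359]
contact_force: [-0.3, 1.1, -1.9]
opening: 0.0087
grip_force: 60.0
time: 14.9
tool_pos: [0.55, 0.1006, 0.3865]
tool_rot: [3.141, -0.002, 2.359]
contact_force: [1.2, 0.1, -2.3]
opening: 0.0078
grip_force: 60.0
time: 15.57
tool_pos: [0.5344, 0.2632, 0.3865]
tool_rot: [-3.141, -0.001, 2.361]
contact_force: [-0.1, 0.5, -2.3]
opening: 0.0088
grip_force: 60.0
[0.53435258 0.26324824 0.38645001] [-3.14061454e+00 -1.25755525e-03  2.36105816e+00] [-0.00923831 -0.05003923  0.0465254 ] [-0.00155015  0.00568074  0.03244255]
```

In the tool's units: 0.012 m / 0.4 = 0.03, 0.008 m / 0.4 = 0.02.

```bash
echo '{"ticks": [[-0.002, 0.007, 0.02, 0, 0, 0], [-0.0018, 0.007, 0.03, 0, 0, 0], [0, 0, 0.03, 0, 0, 0], [0, 0, 0, 0, 0, 0], [0, 0, 0, 0, 0, 0], [0, 0, 0, 0, 0, 0], [0, 0, 0, 0, 0, 0]]}' | python3 drive.py
cat > chk.py <<'E'
from oct import *
R,t,o=tool();print(t,o['tool_rot'].round(4),o["qvel"].round(3))
z=t[2]-.1818+.018;cen=t+R@[0,-.0623,0];a=60;b=33.85
V0=np.array([(a,-b),(a,b),(b,a),(-b,a),(-a,b),(-a,-b),(-b,-a),(b,-a)])*1e-3
psi=np.arctan2(R[1,1],R[0,1])-np.pi/4;V=cen[:2]+V0@np.array([[np.cos(psi),np.sin(psi)],[-np.sin(psi),np.cos(psi)]])
print("pred centre",cen[:2].round(4),"top z",z.round(4))
C={s:camrig.read_camera(s) for s in("scene","side","wrist")};D={}
for s,c in C.items():
    cv2.imwrite(f"pics/fin_{s}.png",c["image"][:,:,::-1])
    try:
        X,q=lines(c,V,.008,z);X,q=lines(c,X,.004,z);D[s]=X;print(s,q);print(((X-V)*1e3).round(1).tolist())
    except Exception as e: print(s,"fail",e)
for i in range(8):
    p,e=tri(*[(C[s],proj(C[s],[*D[s][i],z])) for s in("scene","side")]);print(i,p.round(4),round(e,4),"dz mm",round((p[2]-z)*1e3,1))
E
python3 chk.py
```

```text
time: 16.15
tool_pos: [0.5408, 0.2649, 0.3558]
tool_rot: [3.141, 0.0, 2.358]
contact_force: [1.1, -0.7, -1.5]
opening: 0.0084
grip_force: 60.0
[0.54084598 0.26491774 0.35575954] [3.1406e+00 4.0000e-04 2.3582e+00] [ 0.003 -0.005 -0.003  0.002  0.001  0.001]
pred centre [0.4969 0.2208] top z 0.192
scene [16, 25, 21, 0, 18, 25, 25, 25]
[[-3.4, 1.6], [0.7, 4.2], [-1.0, 4.1], [-0.7, 1.0], [-5.9, -4.8], [8.8, 2.9], [13.8, 0.5], [1.9, 0.9]]
side [14, 0, 0, 25, 16, 25, 25, 25]
[[0.6, 2.7], [-0.9, 124.8], [20.0, 1.5], [-2.6, -5.9], [-1.8, -5.1], [-2.2, 14.9], [3.2, 5.7], [14.4, 10.4]]
wrist [0, 0, 25, 25, 24, 0, 0, 0]
[[0.0, 0.0], [0.0, 0.0], [0.4, -0.4], [0.1, -0.5], [0.5, -0.0], [0.5, -0.5], [0.0, 0.0], [0.0, 0.0]]
0 [0.5562 0.1861 0.1936] 0.0001 dz mm 1.7
1 [0.5345 0.2873 0.2013] 0.024 dz mm 9.3
2 [0.5453 0.2683 0.1999] 0.0021 dz mm 7.9
3 [0.4618 0.2817 0.1905] 0.0013 dz mm -1.5
4 [0.4343 0.2467 0.1935] 0.0004 dz mm 1.5
5 [0.4351 0.1992 0.1893] 0.0035 dz mm -2.7
6 [0.4678 0.1691 0.1886] 0.0021 dz mm -3.4
7 [0.54   0.1558 0.1977] 0.001 dz mm 5.7
```

In the tool's units: 0.0022 m / 0.4 = 0.0055.

```bash
echo '{"ticks": [[0.0055, 0, 0, 0, 0, 0], [0, 0, 0, 0, 0, 0], [0, 0, 0, 0, 0, 0], [0, 0, 0, 0, 0, 0], [0, 0, 0, 0, 0, 0], [0, 0, 0, 0, 0, 0]]}' | python3 drive.py; python3 chk.py | grep -A1 -E "pred|wrist|^\["
python3 - <<'E'
from oct import *
# far-side lines in the wrist view fitted at trial heights: side length / flat distances tell scale
c=camrig.read_camera("wrist");R,t,o=tool();z=t[2]-.1638;print("gap dish-mouth",z-.018-.016-.06)
E
```

```text
time: 16.8
tool_pos: [0.539, 0.2668, 0.3553]
tool_rot: [3.141, -0.0, 2.359]
contact_force: [-0.6, -0.6, -1.2]
opening: 0.0084
grip_force: 60.0
[0.53901202 0.26678909 0.35527308] [ 3.1415 -0.      2.3589] [-0.002 -0.     0.    -0.001 -0.     0.001]
pred centre [0.4951 0.2226] top z 0.1915
scene [15, 25, 21, 0, 21, 25, 25, 25]
[[-1.9, 0.3], [-3.7, 7.8], [-2.7, 5.8], [-2.3, -1.5], [-2.1, -0.3], [4.9, 5.9], [13.2, 0.1], [-1.0, 1.3]]
side [20, 25, 0, 25, 17, 25, 24, 25]
[[-0.1, 5.4], [-1.6, 33.3], [23.3, 2.2], [-2.3, -5.8], [-2.8, -7.1], [-0.2, 16.0], [-0.8, 6.7], [15.5, 8.0]]
wrist [0, 0, 25, 25, 25, 0, 0, 0]
[[0.0, 0.0], [0.0, 0.0], [0.8, -0.8], [-0.0, -0.7], [0.4, -0.0], [0.5, -0.5], [0.0, 0.0], [0.0, 0.0]]
0 [0.5535 0.1892 0.1926] 0.001 dz mm 1.2
gap dish-mouth 0.09746310462385249
```

The cover centre is within about 1 mm of the mouth centre (0.495, 0.222). The wrist view fits a level cover to under 1 mm, the arm is still and the gap is about 98 mm.

```bash
python3 -c "
from cell import robot, camrig, hand_in
print(hand_in())"
```

```text
the job is handed in; nothing more can be done
None
```

The job is handed in: the disc was let go flat and home in the recess, and the cover, peeled off corner first, is held level and still, open side up, centred within about 1 mm over the mouth with its dish about 98 mm clear; the final level and centring were checked from camera measurements only, since the ten pictures were used up.

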